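Let the loaded trolley down the gravity rail without a bang

ROBOT

A 7-joint arm with a two-finger parallel gripper is mounted at the origin on the work surface. World frame = base frame: x ahead of the robot, y to its left, z up, the work surface at z = 0. Lengths are in mm, angles in rad, forces in N, time in s.
With the tool pointing down it reaches from about 425 to 875 mm from the base axis. Payload 4.7 kg.
Tool frame: the origin (TCP) lies at the very end of the fingers, on their centre line; the grasp point (between the pads) lies env.grip_point_offset behind it (env.grip_point_offset is the distance from the TCP to the grasp point, in mm); z points along the fingers, y is the line along which they close (so a half turn about z gives the same grasp; the last joint's range is limited). The gripper opens to 87 mm and grips with 3 to 60 N. Pads are 19 mm wide; open, the fingers measure 117 mm over their backs; the gripper's body (75 mm by 190 mm) begins 51 mm behind the grasp point.
Start: joints at [1.324, 0.321, -0.07, 1.45, 0.023, 1.371, -0.057], TCP at [167.583, -628.046, 222.587] pointing down, gripper open.
Joint ranges: [-2.86, 2.86], [-0.3, 2.09], [-1.38, 1.24], [0.06, 2.45], [-1.56, 4.7], [0.09, 2.05], [-2.69, 2.69]. Speed limits (rad/s): [2.57, 2.57, 3.14, 3.14, 3.14, 3.14, 3.14].

INTERFACE

Orientations are given as a unit quaternion [w, x, y, z].
In Python, from rig import env gives the robot as it stands.
- The arm moves only by the tool move_arm, never from a script. Its argument "motion" is a list of rows, each a list of 7 numbers: the shift along the tool's x, y, z in m, then the turn, a rotation vector about the tool's x, y, z in rad, then the closure, from 0 (fully open) to 1 (shut). In form: [[dx, dy, dz, ax, ay, az, grip], ...]. A call has 1 to 12 rows; each row shifts and turns the commanded pose from where the row before left it, along the tool's axes as they then stand; what a row does not reach is not made up. A row lasts 1/8 s, in which the tool goes at most 62.5 mm and 10.7 degrees, less where a joint would pass 70% of its speed; a pose out of reach is approached as far as the arm can. A call is refused whole if a number of a shift passes 0.0625 or a number of a turn 0.188, either way. A call with a gripper value outside its range is refused whole. The fingers move at their own pace and stop on an object; "grip_force" is the grip in N (left out, the last holds). Time passes only in rows, so rows that do not move let the fingers close. It gives the time, the measured TCP pose, the force, the opening and the grip force at its end, in the units of the state.
- env.get_obs(): the state, without advancing time (a new reading comes with each control period).
- env.snapshot(name): name is "side" or "top" or "wrist"; returns the picture (384x512x3 uint8, blue, green, red); there is no depth.
- env.camera_model(name): a dict with "fx", "fy", "cx", "cy" (pixels), "dist_coeffs" ([k1, k2, p1, p2, k3] as OpenCV has them; the pictures are not rectified), "extrinsics" (4x4, takes a point from camera to world coordinates); the wrist camera has in their place "mount" (4x4, takes a point from camera to tool coordinates, whose origin is the TCP and whose axes are the flange's). Camera axes: x right, y up, looking along -z (the intrinsics and any distortion apply to the point x, -y, -z); pixel columns grow to the right and rows downward; lengths in mm; the calibration is good to about 2 mm. A picture is of the moment at which its call begins: read the wrist's pose just before it. camera_model takes no time and is no camera call.
- env.close_job(): hands the job in; it is judged then, once.
The state is a dict: "time_s": time; "joint_positions": joint angles; "dq": joint speeds; "tau": joint torques, N m; "tcp_pos": TCP position; "tcp_rot": TCP orientation; "force": force on the tool from outside, world axes, zero at the start; "ft_torque": the same for the moment, N m; "finger_gap": finger opening in mm; "grip_force": force on a finger pad.
Only numpy, scipy, OpenCV 4.12 (cv2) and the standard library are available. Lean on these libraries where they do the work, as an engineer would, in place of code of your own. Each camera call takes 0.05 s, during which the arm holds its last target. There are 200 camera calls.

TASK

Push the gate's black head all the way down so that the trolley with the green shaker rolls off by itself, untouched, until its front buffer has passed the steel saddles on the rims. Then move along ahead of it and let its sprung buffer meet the fingers softly, bring it to a standstill well short of the end of the rail without squashing the buffer to more than about a third of its travel, and keep it still for two seconds. Ease it on down to the end stop without a knock and take the hand away; the shaker must stay standing and untouched, and the kettlebell and collar are left alone.

Things in the scene. Friction and masses are not known exactly. Their poses are not given: they have to be found in the camera images.
- rack: Sloping gravity rail, fixed, 184 wide (its x), 600 long (its y). Origin: on the shelf under its middle; z up; +y is the high end, the trolley rolls to -y. Flat track 160 wide between rims 12 thick standing 20 above it. Track surface above the shelf at rack coordinate y: 50 + 0.0437 y (mm; slope 2.5 deg). Black end stop across the low end: face at y = -300, 14 thick, top 22 above the track.
- gate (a joint): Gate travel (m): 0 = up as at the start, 0.026 = all the way down. Steel plate across the track in front of the trolley, 8 thick, high-side face at rack y = 145, 18 above the track when up, sunk below it when down (the trolley is freed in the last 11 mm). Slides vertically, takes about 2 N plus 8 N per m/s on its head, stays where it is left.
- gate_head (a point): Centre of the top face of the gate's black round push head (diameter 44, 12 thick, on a stem), at rack x = -140, y = 141, outside the rim nearest the robot; 129 above the shelf when up, 103 when down.
- trolley (a joint): Run of the trolley down the track (m): 0 = at the gate (middle at rack y = 210), 0.445 = chassis against the end stop; middle at rack y = 0.21 - run. Grey low tray 140 wide, 130 long, on wheels; nominal 0.5 kg plus shaker. Drag 1.3 N per m/s: it gathers speed with a time constant of about 0.65 s (0.5 to 0.9) towards about 0.28 m/s (0.2 to 0.38).
- tray (a point): Centre of the tray's floor, above the trolley's middle, 32 above the track; the tray's rim stands 16 above its floor. Shows where the trolley is.
- buffer (a joint): Squash of the trolley's sprung front buffer (m): 0 = free, 0.028 = bottomed. Spring 150 N/m, damping 6 N s/m, moving part 0.06 kg. The trolley leaning still on the fingers squashes it by 2 to 3.5 mm. A gentle catch keeps it under 10 mm at all times.
- buffer_face (a point): Centre of the front face of the buffer, a black rubber plate 100 wide, 38 high, 10 thick, too wide to grip; the face looks down the track (-y), centre 49 above the track (30 to 68). At the start at rack y = 100, that is 110 ahead of the trolley's middle; with the trolley at the end stop it stands over the end stop, at y = -345.
- saddles (a point): Middle of the track surface between the steel saddles, two small bright blocks on the rims, rack y = -50. The buffer face must pass them (trolley run 0.15) before anything touches it.
- shaker: Green shaker with black cap standing on the tray, diameter 72, height 150, nominal 0.3 kg, origin at its base centre.
- kettlebell: Bystander: small black vinyl kettlebell, diameter 110, height 147, origin at its base centre.
- collar: Bystander: red plastic collar, ring of outer diameter 72, 30 high, lying flat, origin at its base centre.
Mind the look-alikes: they are no part of the job. There is more than one size of the shaker; the one meant has the size given above.

How it is judged (in metres and radians):
On the way, in this order (a step that is already met when the one before it is completed fails the run):
1. with the gate down the trolley rolls by itself, touched by nothing, past the saddles (value of joint trolley between 0.15 and 0.22 m and velocity of joint trolley above 0.1 m/s and contact force between the fingers and anything else below 0.02 N and value of joint gate above 0.02 m), for 0.05 s.
2. the trolley is kept still on its buffer, well short of the end stop, for two seconds (value of joint trolley between 0.15 and 0.415 m and velocity of joint trolley between -0.03 and 0.03 m/s and value of joint buffer above 0.001 m), for 1.5 s.
3. the trolley has been eased down to the end stop (value of joint trolley above 0.438 m), for 0.05 s.
At the end, for the whole second after the job is handed in: the trolley is at rest within 7 mm of the end stop, the gate down (over 20 mm), the shaker standing upright on the tray within 40 mm of its centre, the kettlebell upright (value of joint trolley above 0.438 m and velocity of joint trolley between -0.02 and 0.02 m/s and value of joint gate above 0.02 m and angle between shaker's own z axis and vertical below 0.1 rad and horizontal distance between shaker and tray below 0.04 m and z of shaker in the frame of tray below 0.01 m and linear speed of shaker below 0.02 m/s and angle between kettlebell's own z axis and vertical below 0.15 rad); the robot touches nothing.
It fails at once if the buffer is squashed by more than 10.5 mm (value of joint buffer above 0.0105 m).
It fails at once if the trolley runs hard into the end stop (over 0.1 m/s in the last 15 mm) (value of joint trolley above 0.43 m and velocity of joint trolley above 0.1 m/s).
It fails at once if the shaker is touched or tips (contact force between any of the fingers, the arm and shaker above 0.5 N or angle between shaker's own z axis and vertical above 0.25 rad).
It fails at once if a bystander is moved by more than 20 mm (distance of any of kettlebell, collar from where it was at the start of the episode above 0.02 m).
It also fails if it takes over 48 s, if anything falls off the work surface, if the arm or the gripper's body presses on something with over 40 N, if the wrist force passes 120 N, or if a joint passes its speed limit or range.

## Working session

There is one attempt and no reset: what is moved stays moved. The work goes in short steps, Python scripts to look and compute and a tool call to move; the robot and the scene stay as the last step left them, time stands still between calls to the robot, and variables do not carry over. Pictures are saved under pics/ and viewed, at most 10 in all, crops included, and the job is handed in when it is done.

Besides the shell and the picture viewer there is one more tool, called after "Request:" as name(argument=value, ...) on one line, values as JSON. move_arm: Moves the arm, as the interface text tells. Its arguments: {"type":"object","properties":{"motion":{"type":"array","items":{"type":"array","items":{"type":"number"}}},"grip_force":{"type":"number"}},"required":["motion"]}

```bash
mkdir -p pics; ls; python3 - <<'E'
from rig import env
import cv2,numpy as np
o=env.get_obs(); print({k:np.round(v,3).tolist() for k,v in o.items()}, env.grip_point_offset)
for n in("side","top"):
    cv2.imwrite(f"pics/{n}0.png",env.snapshot(n)); m=env.camera_model(n); print(n,{k:np.round(v,4).tolist() for k,v in m.items()})
E
```

```text
pics
{'time_s': 0.0, 'joint_positions': [1.324, 0.322, -0.07, 1.452, 0.023, 1.371, -0.057], 'dq': [-0.001, 0.001, 0.001, 0.001, -0.001, -0.0, 0.0], 'tau': [-0.0, -49.129, -0.404, -31.253, -0.064, 0.044, 0.0], 'tcp_pos': [167.37, -627.501, 221.456], 'tcp_rot': [-0.001, 0.992, 0.13, -0.0], 'force': [0.489, 0.418, -0.428], 'ft_torque': [-0.021, 0.013, 0.025], 'grip_force': 0.0, 'finger_gap': 87.13} 18.700000000000003
side {'fx': 491.9329, 'fy': 491.9329, 'cx': 251.9628, 'cy': 196.9396, 'dist_coeffs': [-0.218, 0.0, 0.0, 0.0, 0.0], 'extrinsics': [[0.9906, 0.0842, -0.108, 463.3874], [-0.1368, 0.6455, -0.7514, -1015.9971], [0.0065, 0.7591, 0.651, 910.6045], [0.0, 0.0, 0.0, 1.0]]}
top {'fx': 441.9249, 'fy': 441.9249, 'cx': 249.7854, 'cy': 185.3892, 'dist_coeffs': [-0.1258, 0.0, 0.0, 0.0, 0.0], 'extrinsics': [[-0.0043, 0.9985, -0.0543, 532.0465], [-0.9999, -0.0048, -0.0097, -89.8394], [-0.01, 0.0543, 0.9985, 1396.857], [0.0, 0.0, 0.0, 1.0]]}
```

View pics/side0.png

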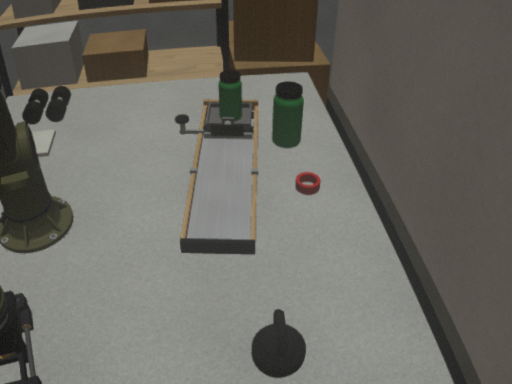

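View pics/top0.png

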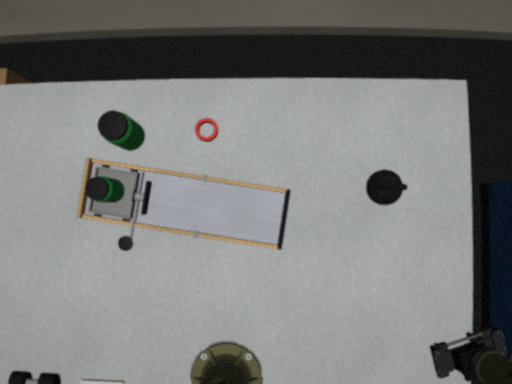

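The top view shows the rack from about (80,215) to (289,190), with its low end on the right. The gate head is near (125,243), or (182,119) in the side view. There are two shaker candidates: the one on the tray at top (105,188), which is the small one meant, and a bigger look-alike at (120,130). The kettlebell is at (385,187) and the collar at (206,130).

```bash
cat > h.py <<'E'
import cv2,numpy as np
from rig import env
def ray(n,px,T=None):
    m=env.camera_model(n);K=np.array([[m["fx"],0,m["cx"]],[0,m["fy"],m["cy"]],[0,0,1]])
    u=cv2.undistortPoints(np.array([[px]],float),K,np.array(m["dist_coeffs"],float))[0,0]
    E=np.array(m["extrinsics"]); d=E[:3,:3]@np.array([u[0],-u[1],-1]); return E[:3,3],d/np.linalg.norm(d)
def plane(n,px,z):
    o,d=ray(n,px); return o+d*(z-o[2])/d[2]
def tri(p,q):
    o1,d1=ray("side",p);o2,d2=ray("top",q)
    s=np.linalg.lstsq(np.c_[d1,-d2],o2-o1,rcond=None)[0]; a=o1+s[0]*d1;b=o2+s[1]*d2; return (a+b)/2,np.linalg.norm(a-b)
E
python3 - <<'E'
from h import *
a=cv2.imread("pics/top0.png");b=cv2.imread("pics/side0.png")
c1=cv2.resize(a[145:260,70:300],None,fx=3.4,fy=3.4,interpolation=cv2.INTER_CUBIC)
c2=cv2.resize(b[60:255,150:330],None,fx=3,fy=3,interpolation=cv2.INTER_CUBIC)
cv2.imwrite("pics/c1.png",c1);cv2.imwrite("pics/c2.png",c2)
for im,n,r in((a,"top",(105,225,145,262)),(b,"side",(170,108,192,128))):
    g=cv2.cvtColor(im,cv2.COLOR_BGR2GRAY)
    m=np.zeros_like(g);m[r[1]:r[3],r[0]:r[2]]=(g[r[1]:r[3],r[0]:r[2]]<70)*255
    k=cv2.connectedComponentsWithStats(m);print(n,"head",k[2].tolist(),k[3].round(1).tolist())
    h=cv2.cvtColor(im,cv2.COLOR_BGR2HSV)
    w=((h[...,0]>8)&(h[...,0]<28)&(h[...,1]>70)&(h[...,2]>90)).astype(np.uint8)
    if n=="top": w[:140]=0;w[270:]=0
    k=cv2.connectedComponentsWithStats(w)
    for i in range(1,k[0]):
        if k[2][i,4]>40: print(n,"wood",k[2][i].tolist())
        
E
```

```text
top head [[0, 0, 512, 384, 196463], [119, 237, 13, 13, 145]] [[255.6, 191.5], [125.1, 242.8]]
top wood [77, 158, 54, 67, 416]
top wood [91, 159, 111, 20, 386]
top wood [206, 177, 81, 16, 275]
top wood [134, 223, 59, 12, 198]
top wood [197, 233, 81, 15, 274]
side head [[0, 0, 512, 384, 196501], [176, 115, 13, 13, 107]] [[255.5, 191.5], [181.8, 119.5]]
side wood [0, 0, 221, 26, 1439]
side wood [229, 21, 5, 39, 153]
side wood [82, 29, 64, 26, 1195]
side wood [234, 42, 96, 27, 627]
side wood [62, 46, 161, 43, 2791]
side wood [13, 81, 22, 14, 137]
side wood [40, 86, 17, 6, 56]
side wood [200, 105, 7, 24, 88]
side wood [253, 105, 5, 64, 217]
side wood [193, 133, 9, 34, 133]
side wood [181, 173, 15, 66, 296]
side wood [251, 174, 6, 66, 241]
```

View pics/c1.png

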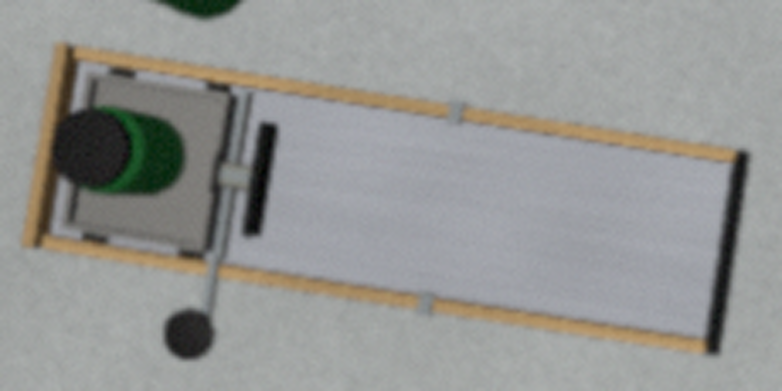

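View pics/c2.png

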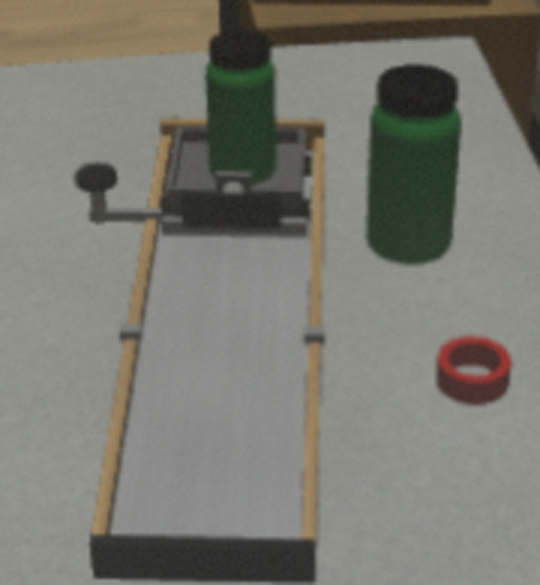

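The crops confirm it: the small shaker stands on the tray, the saddles are at crop (457,112) and (426,303), and the buffer is at (260,180). Next I work out the rack pose.

```bash
python3 - <<'E'
from h import *
T=lambda x,y:(70+(x+.5)/3.4-.5,145+(y+.5)/3.4-.5); S=lambda x,y:(150+(x+.5)/3-.5,60+(y+.5)/3-.5)
np.set_printoptions(precision=1,suppress=True)
print("head",tri((181.8,118.6),(125.1,242.8)))
sf=tri(S(314,335),T(457,112));sn=tri(S(130,331),T(426,303));print("saddles far/near",sf,sn)
print("stop outer far, near",tri(S(314,540),T(748,153)),tri(S(92,536),T(713,352)))
for p,z in((T(457,112),69),(T(426,303),69),(T(748,153),59),(T(713,352),59),((125.1,242.8),129),(T(43,240),84),(T(62,45),84)): print(plane("top",p,z))
m=(sf[0]+sn[0])/2
# fit rack pose: rack pts vs world
R=np.array([[86,-50,69],[-86,-50,69],[-140,141,129],[92,-314,59],[-92,-314,59]],float)
W=np.array([plane("top",p,z) for p,z in zip((T(457,112),T(426,303),(125.1,242.8),T(748,153),T(713,352)),R[:,2])])
Wt=np.array([sf[0],sn[0],tri((181.8,118.6),(125.1,242.8))[0],tri(S(314,540),T(748,153))[0],tri(S(92,536),T(713,352))[0]])
for w in (W,Wt):
    A=R[:,:2]-R[:,:2].mean(0);B=w[:,:2]-w[:,:2].mean(0)
    th=np.arctan2((A[:,0]*B[:,1]-A[:,1]*B[:,0]).sum(),(A*B).sum());c,s=np.cos(th),np.sin(th);M=np.array([[c,-s],[s,c]])
    t=w[:,:2].mean(0)-M@R[:,:2].mean(0);print("th",round(th,4),"t",t,"res",w[:,:2]-R[:,:2]@M.T-t)
E
```

```text
head (array([433.8, 286.8, 121.6]), np.float64(3.7538576503984578))
saddles far/near (array([626.4,  61.1,  71. ]), np.float64(4.055683090006805)) (array([457. ,  88.3,  71.8]), np.float64(5.1985925186502815))
stop outer far, near (array([ 589.4, -196.9,   65. ]), np.float64(3.2336700762748265)) (array([ 412.8, -165. ,   60.1]), np.float64(3.9622884270645593))
[628.5  61.1  69. ]
[459.5  88.6  69. ]
[ 591.3 -197.5   59. ]
[ 414.7 -165.1   59. ]
[436.2 284.5 129. ]
[515.2 431.6  84. ]
[689.9 416.7  84. ]
th -0.1594 t [552.3 125.8] res [[-0.8 -1.7]
 [-0.  -1.5]
 [-0.3 -2.7]
 [-2.   1.3]
 [ 3.1  4.5]]
th -0.1589 t [550.1 126.3] res [[-0.7 -2.3]
 [-0.3 -2.2]
 [-0.4 -0.9]
 [-1.8  1.4]
 [ 3.3  4.1]]
```

Fitted rack pose: theta about -0.159 rad, origin about (551, 126), shelf at z = 0. Heights agree to a few mm. First I turn the tool so that tool x is up-track and tool y is rack +x, with the fingers shut, then sweep round to the gate head.

Request:
move_arm(motion=[[0,0,0,0,0,-0.165,1],[0,0,0,0,0,-0.165,1],[0,0,0,0,0,-0.165,1],[0,0,0,0,0,-0.165,1],[0,0,0,0,0,-0.165,1],[0,0,0,0,0,-0.165,1],[0,0,0,0,0,-0.165,1],[0,0,0,0,0,0,1]], grip_force=20)

```text
time_s: 1.1
tcp_pos: [167.4, -627.8, 222.0]
tcp_rot: [-0.0, 0.76, 0.65, 0.0]
force: [0.3, -0.7, 0.5]
finger_gap: 14.8
grip_force: 0.0
```

```bash
cat >> h.py <<'E'
TH,O=-0.159,np.array([551,126.])
Mr=np.array([[np.cos(TH),-np.sin(TH)],[np.sin(TH),np.cos(TH)]])
def rack(p): return np.r_[Mr.T@(np.array(p[:2])-O),p[2]]
def st():
    from scipy.spatial.transform import Rotation as R
    o=env.get_obs(); q=o["tcp_rot"]; m=R.from_quat([q[1],q[2],q[3],q[0]]).as_matrix()
    print("t",round(o["time_s"],3),"rack",rack(o["tcp_pos"]).round(1),"tooly yaw err",round(np.arctan2(m[1,1],m[0,1])-TH,4),"z",m[:,2].round(3),"F",np.round(o["force"],2),"gap",round(o["finger_gap"],1),"q",np.round(o["joint_positions"],2))
E
python3 -c "
from h import *
st();print(rack(plane('top',(384,187),80)))"
```

```text
t 1.1 rack [-259.4 -805.   222. ] tooly yaw err 0.0021 z [-0.     0.001 -1.   ] F [ 0.34 -0.7   0.47] gap 14.8 q [ 1.44  0.33 -0.22  1.45  0.07  1.37  1.06]
[ 141.39342289 -592.10394306   80.        ]
```

Request:
move_arm(motion=[[0.044,0.035,0,0,0,0,1],[0.044,0.035,0,0,0,0,1],[0.044,0.035,0,0,0,0,1],[0.044,0.035,0,0,0,0,1],[0.044,0.035,0,0,0,0,1],[0.044,0.035,0,0,0,0,1],[0.044,0.035,0,0,0,0,1],[0.044,0.035,0,0,0,0,1],[0.05,0,0,0,0,0,1],[0.05,0,0,0,0,0,1],[0.05,0,0,0,0,0,1],[0.05,0,0,0,0,0,1]])

```text
time_s: 2.6
tcp_pos: [529.4, -124.3, 222.5]
tcp_rot: [0.0, 0.761, 0.649, -0.0]
force: [0.9, 0.6, 0.6]
finger_gap: 0.5
grip_force: 0.0
```

Request:
move_arm(motion=[[0.05,0,0,0,0,0,1],[0.05,0,0,0,0,0,1],[0.05,0,0,0,0,0,1],[0.04,0,0,0,0,0,1],[0.04,-0.034,0,0,0,0,1],[0.04,-0.034,0,0,0,0,1],[0.04,-0.034,0,0,0,0,1],[0.04,-0.034,0,0,0,0,1],[0.04,-0.034,0,0,0,0,1],[0,0,0,0,0,0,1],[0,0,0,0,0,0,1]])

```text
time_s: 3.98
tcp_pos: [421.9, 285.1, 222.4]
tcp_rot: [0.0, 0.76, 0.65, -0.0]
force: [0.2, 0.1, 0.1]
finger_gap: 0.4
grip_force: 0.0
```

```bash
python3 -c "
from h import *
st();cv2.imwrite('pics/t1.png',np.hstack([env.snapshot('top')[100:300,50:350],env.snapshot('wrist')[::2,::2][:200]] if 0 else [env.snapshot('top')[100:300,50:350]]));cv2.imwrite('pics/w1.png',env.snapshot('wrist'));print({k:np.round(v,3).tolist() for k,v in env.camera_model('wrist').items()})
a=cv2.imread('pics/t1.png');b=cv2.imread('pics/w1.png');cv2.imwrite('pics/tw1.png',np.vstack([cv2.resize(a,(512,341))[:215],b]))"
```

```text
t 3.975 rack [-152.7  136.7  222.4] tooly yaw err 0.0021 z [ 0.    -0.001 -1.   ] F [0.16 0.11 0.06] gap 0.4 q [ 0.27  0.08 -0.95  1.77  0.07  1.33 -0.85]
{'fx': 309.135, 'fy': 309.135, 'cx': 257.86, 'cy': 191.363, 'dist_coeffs': [-0.024, 0.0, 0.0, 0.0, 0.0], 'mount': [[-0.001, 0.954, 0.301, 81.793], [1.0, 0.001, 0.001, 0.14], [0.0, 0.301, -0.954, -160.706], [0.0, 0.0, 0.0, 1.0]]}
```

View pics/tw1.png

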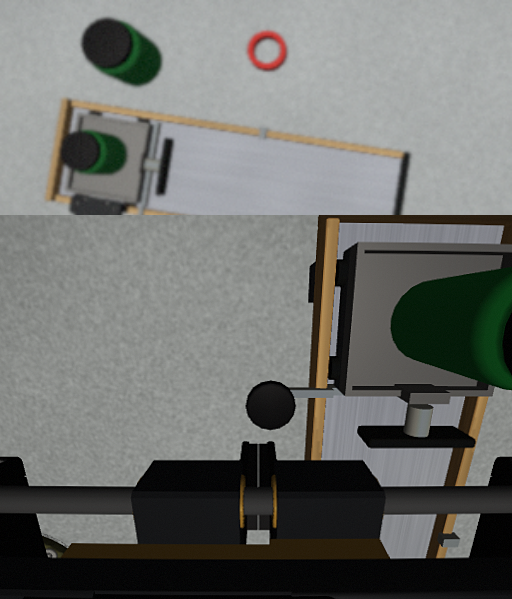

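The wrist view shows the gate head at (270,190), the buffer at about (418,220) and the wrist camera looking up-track. The camera sits about 82 mm up-track of the TCP, so I tilt the hand 0.25 rad to keep its body away from the shaker. Then I come down above the head.

Request:
move_arm(motion=[[0,0,0,0,0.125,0,1],[0,0,0,0,0.125,0,1],[-0.005,0,0.035,0,0,0,1],[-0.006,0,0.041,0,0,0,1],[0,0,0,0,0,0,1],[0,0,0,0,0,0,1]])

```text
time_s: 4.82
tcp_pos: [424.1, 293.6, 147.4]
tcp_rot: [-0.081, 0.754, 0.645, 0.095]
force: [0.2, -0.5, -0.7]
finger_gap: 0.2
grip_force: 0.0
```

```bash
cat >> h.py <<'E'
from scipy.spatial.transform import Rotation as R
def wshot(name=None):
    o=env.get_obs(); im=env.snapshot("wrist")
    if name: cv2.imwrite(name,im)
    return o,im
def wplane(o,px,z):
    "wrist pixel onto a plane of height z, rack coords"
    m=env.camera_model("wrist");K=np.array([[m["fx"],0,m["cx"]],[0,m["fy"],m["cy"]],[0,0,1]])
    u=cv2.undistortPoints(np.array([[px]],float),K,np.array(m["dist_coeffs"],float))[0,0]
    q=o["tcp_rot"];E=np.eye(4);E[:3,:3]=R.from_quat([q[1],q[2],q[3],q[0]]).as_matrix();E[:3,3]=o["tcp_pos"];E=E@np.array(m["mount"])
    d=E[:3,:3]@np.array([u[0],-u[1],-1]);p=E[:3,3]; return rack(p+d*(z-p[2])/d[2])
E
python3 -c "
from h import *
st();o,im=wshot('pics/w2.png');"
```

```text
t 4.825 rack [-151.9  145.4  147.4] tooly yaw err 0.0024 z [ 0.039  0.245 -0.969] F [ 0.25 -0.46 -0.65] gap 0.2 q [ 0.41  0.01 -0.92  1.99 -0.23  1.   -0.55]
```

View pics/w2.png

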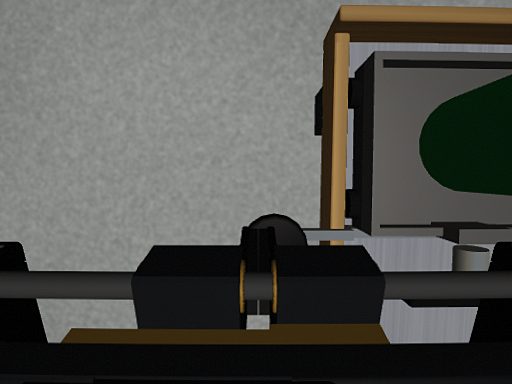

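The fingertips at (258,228) lie over the head, centre about (274,248), about 11 mm outward as planned. I press it part-way, which does not free the trolley yet.

Request:
move_arm(motion=[[-0.003,0,0.0118,0,0,0,1],[0,0,0,0,0,0,1],[-0.001,0,0.004,0,0,0,1],[-0.001,0,0.004,0,0,0,1],[-0.0005,0,0.002,0,0,0,1]])

```text
time_s: 5.5
tcp_pos: [423.1, 293.9, 123.6]
tcp_rot: [-0.081, 0.754, 0.645, 0.095]
force: [-0.3, 0.3, 1.9]
finger_gap: 0.4
grip_force: 0.9
```

```bash
python3 -c "
from h import *
st();o,im=wshot('pics/w3.png');st()
cv2.imwrite('pics/w3c.png',np.vstack([cv2.resize(im[180:384,200:512],None,fx=1.6,fy=1.6),cv2.resize(env.snapshot('side')[90:150,150:290],(499,214))]))"
```

```text
t 5.5 rack [-152.9  145.6  123.6] tooly yaw err 0.004 z [ 0.038  0.245 -0.969] F [-0.29  0.3   1.87] gap 0.4 q [ 0.4   0.04 -0.92  2.02 -0.2   0.94 -0.57]
t 5.55 rack [-152.9  145.5  123.4] tooly yaw err 0.0039 z [ 0.038  0.245 -0.969] F [0.17 0.27 1.24] gap 0.4 q [ 0.4   0.05 -0.92  2.02 -0.2   0.94 -0.57]
```

View pics/w3c.png

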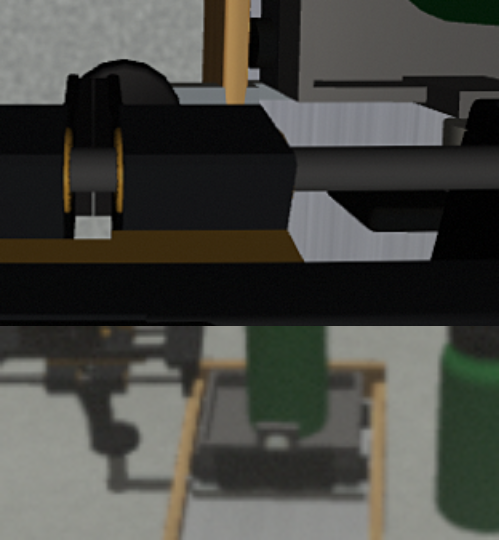

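Contact is confirmed at about 2 N with the gate roughly 8 mm down. Now the final push and the dash ahead of the trolley.

Request:
move_arm(motion=[[-0.0028,0,0.0112,0,0,0,1],[-0.0028,0,0.0112,0,0,0,1],[-0.0326,0,-0.034,0,0,0,1],[-0.0455,0.0255,-0.0038,0,0,0,1],[-0.0455,0.0255,-0.0038,0,0,0,1],[-0.0455,0.0255,-0.0038,0,0,0,1],[-0.0455,0.0255,-0.0038,0,0,0,1],[-0.0455,0.0255,-0.0038,0,0,0,1],[-0.0455,0.0255,-0.0038,0,0,0,1]])

```text
time_s: 6.72
tcp_pos: [526.0, -37.7, 78.4]
tcp_rot: [-0.082, 0.754, 0.645, 0.094]
force: [0.4, 0.6, 0.2]
finger_gap: 0.7
grip_force: 0.0
```

```bash
python3 -c "
from h import *
st();o,im=wshot('pics/w4.png');t=env.snapshot('top');cv2.imwrite('pics/t4.png',t);st()
cv2.imwrite('pics/tw4.png',np.vstack([im,cv2.resize(t[150:260,70:300],(512,210))]))"
```

```text
t 6.725 rack [   1.2 -165.6   78.4] tooly yaw err 0.004 z [ 0.037  0.244 -0.969] F [0.36 0.64 0.23] gap 0.7 q [ 0.74  0.25 -0.61  1.91 -0.12  1.02  0.06]
t 6.825 rack [   2.9 -170.8   77.4] tooly yaw err -0.0052 z [ 0.039  0.243 -0.969] F [-0.31  0.27  0.42] gap 0.3 q [ 0.75  0.26 -0.61  1.91 -0.12  1.02  0.06]
```

View pics/tw4.png

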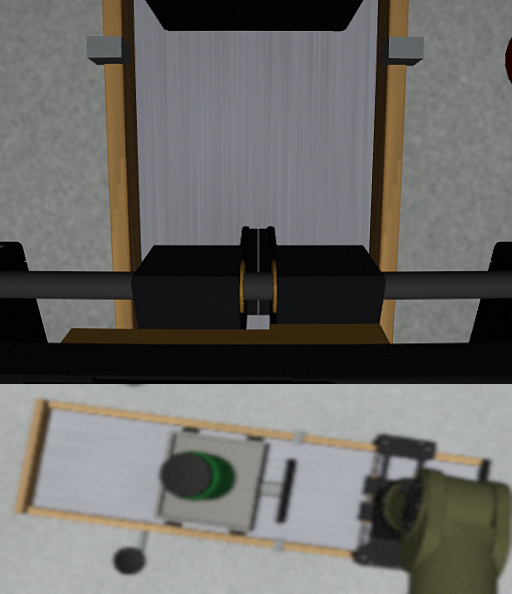

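The trolley is rolling freely. In the wrist view the buffer's lower edge is at row 30, just short of the saddles at row 50. The hand waits ahead at y = -170. Next I compute the run and speed.

```bash
cat > sim.py <<'E'
import numpy as np
# run (trolley), s squash; hand front in run units: face run = run; h(t)= run value at which free face touches the hand
def sim(run,v,v8,tau,rows,hand,m=0.85,dt=2e-4,k=150,c=6,verbose=True):
    T=len(rows)*.125; n=int(T/dt); mt=m; g=v8/tau; h=hand; s=0;sd=0;pk=0;out=[];tc=None
    for i in range(n):
        hv=rows[int(i*dt/.125)]/.125; h+=hv*dt
        # massless buffer plate: squash follows hand
        pen=run-h
        if pen>0 and tc is None: tc=(i*dt,run,v-hv)
        s_new=max(pen,0,s-dt*25*s) ; F=0
        if pen>0: F=max(0,k*pen+c*(v-hv))
        a=g-v/tau-F/mt; v+=a*dt; run+=v*dt; s=s_new; pk=max(pk,s)
    return dict(tc=tc,peak=round(pk*1e3,1),run=round(run,4),v=round(v,4),sq=round((run-h)*1e3,1),h=round(h,4))
E
python3 - <<'E'
from h import *
T=cv2.imread("pics/t4.png");W=cv2.imread("pics/w4.png")
o=env.get_obs();o=dict(o); 
from scipy.spatial.transform import Rotation as R
# wrist pose at t=6.725
o["tcp_pos"]=np.array([526.0,-37.7,78.4]);o["tcp_rot"]=np.array([-0.082,0.754,0.645,0.094])
for px in((105,50),(405,50)): print("saddle",wplane(o,px,70).round(1))
g=cv2.cvtColor(W,cv2.COLOR_BGR2GRAY)
col=g[:80,200:310].mean(1);print(col.round(0).tolist()[20:40])
for r in(28,29,30,31): print(r,wplane(o,(257,r),78.5).round(1))
g=cv2.cvtColor(T,cv2.COLOR_BGR2GRAY)
m=np.zeros_like(g);m[180:232,188:206]=(g[180:232,188:206]<60)*255
k=cv2.connectedComponentsWithStats(m)
for i in range(1,k[0]):
    if k[2][i,4]>20: print(k[2][i],k[3][i],"top edge centre",rack(plane("top",k[3][i],115)).round(1))
T0=cv2.imread("pics/top0.png");g=cv2.cvtColor(T0,cv2.COLOR_BGR2GRAY)
m=np.zeros_like(g);m[178:216,140:155]=(g[178:216,140:155]<60)*255
k=cv2.connectedComponentsWithStats(m)
for i in range(1,k[0]):
    if k[2][i,4]>20: print(k[2][i],k[3][i],"at start",rack(plane("top",k[3][i],121)).round(1))
E
```

```text
saddle [-89.3 -53.5  70. ]
saddle [ 87.5 -53.2  70. ]
[3.0, 3.0, 3.0, 3.0, 3.0, 3.0, 3.0, 3.0, 2.0, 0.0, 11.0, 138.0, 123.0, 120.0, 120.0, 120.0, 120.0, 120.0, 120.0, 120.0]
28 [  0.5 -45.   78.5]
29 [  0.5 -45.6  78.5]
30 [  0.5 -46.1  78.5]
31 [  0.5 -46.7  78.5]
[195 190   7  32  87] [198.14942529 205.6091954 ] top edge centre [  1.1 -53.5 115. ]
[142 182   9  32 141] [145.9787234 197.5248227] at start [  0.6 100.7 121. ]
```

Step 1 looks done: the run is about 0.166 now, the speed about 0.22–0.25, and the gap about 95 mm. I hold for one row and measure again to time the catch.

Request:
move_arm(motion=[[0,0,0,0,0,0,1]])

```text
time_s: 6.95
tcp_pos: [525.4, -36.0, 78.6]
tcp_rot: [-0.082, 0.754, 0.645, 0.094]
force: [0.3, 1.1, -0.2]
finger_gap: 0.4
grip_force: 0.0
```

```bash
python3 - <<'E'
from h import *
st();o,W=wshot("pics/w5.png");t1=o["time_s"];o2=env.get_obs();T=env.snapshot("top");cv2.imwrite("pics/t5.png",T);st();print(t1,o2["time_s"])
g=cv2.cvtColor(W,cv2.COLOR_BGR2GRAY)
col=g[:225,205:240].mean(1);b=np.where((col[:-1]<40)&(col[1:]>=40))[0]
print("edges",b)
for r in b: print(wplane(o,(257,r+.5),76).round(1))
for px in((105,50),(405,50)): print(g[30:75,px[0]].tolist()[::4])
g=cv2.cvtColor(T,cv2.COLOR_BGR2GRAY)
m=np.zeros_like(g);m[188:232,205:228]=(g[188:232,205:228]<60)*255
k=cv2.connectedComponentsWithStats(m)
for i in range(1,k[0]):
    if k[2][i,4]>20: print(k[2][i],k[3][i],"top edge centre",rack(plane("top",k[3][i],113)).round(1))
from sim import sim
for n,rows in dict(A=[0,.015,.022,.022,.018,.014,.010,.006,.002,0,0,0]).items():
    for run,v,v8,tau in((.218,.235,.28,.65),(.224,.25,.3,.7),(.212,.23,.28,.65)):
        for hd in(.257,.262): print(n,run,hd,sim(run,v,v8,tau,rows,hd))
E
```

```text
t 6.95 rack [   0.4 -164.    78.6] tooly yaw err 0.0031 z [ 0.036  0.246 -0.969] F [ 0.27  1.12 -0.17] gap 0.4 q [ 0.74  0.25 -0.61  1.91 -0.13  1.02  0.06]
t 7.05 rack [   0.2 -162.6   79.4] tooly yaw err 0.0061 z [ 0.036  0.245 -0.969] F [ 0.37 -0.33  0.57] gap 0.8 q [ 0.74  0.25 -0.61  1.91 -0.13  1.03  0.06]
6.95 7.0
edges [ 19  63 126]
[ -0.3 -37.4  76. ]
[ -0.3 -62.   76. ]
[ -0.2 -97.6  76. ]
[116, 117, 118, 118, 119, 118, 118, 120, 29, 28, 148, 141]
[121, 122, 120, 119, 118, 119, 121, 119, 31, 28, 124, 121]
[212 193   7  32  70] [215.25714286 207.97142857] top edge centre [   2.1 -103.6  113. ]
A 0.218 0.257 {'tc': (0.19820000000000002, 0.26580987127464367, 0.1268284529476094), 'peak': 5.3, 'run': 0.3683, 'v': 0.0031, 'sq': 2.3, 'h': 0.366}
A 0.218 0.262 {'tc': (0.2374, 0.27552417989661454, 0.12877011404029784), 'peak': 4.2, 'run': 0.3733, 'v': 0.003, 'sq': 2.3, 'h': 0.371}
A 0.224 0.257 {'tc': (0.1342, 0.2581549479625398, 0.13872399548079578), 'peak': 7.8, 'run': 0.3682, 'v': 0.0013, 'sq': 2.2, 'h': 0.366}
A 0.224 0.262 {'tc': (0.1698, 0.26740247198899975, 0.14077097457988175), 'peak': 7.3, 'run': 0.3732, 'v': 0.0028, 'sq': 2.2, 'h': 0.371}
A 0.212 0.257 {'tc': (0.256, 0.2731018062927758, 0.07027915313515562), 'peak': 4.0, 'run': 0.3683, 'v': 0.0029, 'sq': 2.3, 'h': 0.366}
A 0.212 0.262 {'tc': (0.3254, 0.29031454093910813, 0.0736944583885682), 'peak': 4.2, 'run': 0.3733, 'v': 0.0029, 'sq': 2.3, 'h': 0.371}
```

At 7.05 s the run is about 0.2185, the speed 0.24, the hand's touch point 0.256 ± 0.004. I compare a few speed profiles.

```bash
python3 - <<'E'
from sim import sim
P=dict(B=[.010,.022,.022,.020,.017,.013,.009,.006,.003,0,0,0],C=[.006,.022,.024,.022,.018,.014,.010,.006,.003,0,0,0],D=[.004,.020,.023,.020,.017,.014,.011,.007,.003,0,0,0],E=[.014,.022,.020,.018,.015,.012,.009,.006,.003,0,0,0])
for n,r in P.items():
    print(n,sum(r))
    for run in(.213,.2185,.224):
        for v,v8,tau in((.23,.26,.6),(.245,.29,.67),(.26,.32,.75)):
            for m in (.95,):
                o=[sim(run,v,v8,tau,r,hd,m) for hd in(.256,.262)]
                print(run,v,[(x['peak'],round(x['tc'][1],3),round(x['tc'][2],2),x['run'],x['v']) if x['tc'] else None for x in o])
E
```

```text
B 0.122
0.213 0.23 [(6.5, 0.325, 0.09, 0.3803, 0.0033), (7.6, 0.34, 0.11, 0.3862, 0.0031)]
0.213 0.245 [(6.7, 0.312, 0.1, 0.3804, 0.0029), (7.6, 0.327, 0.11, 0.3863, 0.0038)]
0.213 0.26 [(7.2, 0.301, 0.11, 0.3804, 0.0022), (7.7, 0.317, 0.12, 0.3864, 0.0031)]
0.2185 0.23 [(5.8, 0.315, 0.08, 0.3804, 0.0028), (6.6, 0.332, 0.09, 0.3863, 0.0034)]
0.2185 0.245 [(6.1, 0.301, 0.09, 0.3804, 0.0021), (6.8, 0.319, 0.1, 0.3864, 0.003)]
0.2185 0.26 [(6.6, 0.292, 0.1, 0.3804, 0.0017), (7.2, 0.308, 0.11, 0.3864, 0.0023)]
0.224 0.23 [(4.9, 0.302, 0.07, 0.3804, 0.002), (5.9, 0.322, 0.08, 0.3864, 0.0028)]
0.224 0.245 [(5.3, 0.29, 0.08, 0.3804, 0.0017), (6.1, 0.308, 0.09, 0.3864, 0.0022)]
0.224 0.26 [(6.1, 0.282, 0.1, 0.3803, 0.0016), (6.6, 0.299, 0.1, 0.3864, 0.0017)]
C 0.125
0.213 0.23 [(6.0, 0.323, 0.07, 0.3834, 0.0033), (7.2, 0.341, 0.1, 0.3893, 0.0031)]
0.213 0.245 [(5.6, 0.306, 0.07, 0.3834, 0.0028), (6.9, 0.324, 0.09, 0.3894, 0.0037)]
0.213 0.26 [(5.9, 0.292, 0.09, 0.3834, 0.0022), (6.5, 0.311, 0.09, 0.3894, 0.003)]
0.2185 0.23 [(4.9, 0.309, 0.07, 0.3834, 0.0027), (6.1, 0.33, 0.07, 0.3894, 0.003
[... 1238 characters left out ...]
.2, 0.339, 0.13, 0.3832, 0.0039)]
0.213 0.245 [(7.9, 0.316, 0.12, 0.3774, 0.0038), (8.6, 0.329, 0.12, 0.3833, 0.0046)]
0.213 0.26 [(8.3, 0.308, 0.12, 0.3774, 0.0031), (8.9, 0.321, 0.14, 0.3834, 0.0041)]
0.2185 0.23 [(7.0, 0.318, 0.1, 0.3774, 0.0036), (7.5, 0.333, 0.1, 0.3833, 0.0041)]
0.2185 0.245 [(7.2, 0.309, 0.1, 0.3774, 0.003), (8.0, 0.322, 0.12, 0.3834, 0.0039)]
0.2185 0.26 [(7.9, 0.301, 0.12, 0.3774, 0.0024), (8.3, 0.314, 0.12, 0.3834, 0.0032)]
0.224 0.23 [(6.0, 0.31, 0.08, 0.3774, 0.0029), (7.0, 0.325, 0.1, 0.3834, 0.0037)]
0.224 0.245 [(6.8, 0.3, 0.1, 0.3774, 0.0023), (7.2, 0.315, 0.1, 0.3834, 0.0031)]
0.224 0.26 [(7.2, 0.293, 0.12, 0.3774, 0.002), (7.9, 0.307, 0.12, 0.3834, 0.0025)]
```

Request:
move_arm(motion=[[-0.0039,0,-0.001,0,0,0,1],[-0.0194,0,-0.0049,0,0,0,1],[-0.0223,0,-0.0057,0,0,0,1],[-0.0194,0,-0.0049,0,0,0,1],[-0.0165,0,-0.0042,0,0,0,1],[-0.0136,0,-0.0035,0,0,0,1],[-0.0107,0,-0.0027,0,0,0,1],[-0.0068,0,-0.0017,0,0,0,1],[-0.0029,0,-0.0007,0,0,0,1],[0,0,0,0,0,0,1],[0,0,0,0,0,0,1],[0,0,0,0,0,0,1]])

```text
time_s: 8.55
tcp_pos: [508.0, -153.3, 79.9]
tcp_rot: [-0.081, 0.754, 0.645, 0.095]
force: [-0.4, -1.0, 0.1]
finger_gap: 0.2
grip_force: 0.1
```

```bash
python3 - <<'E'
from h import *
st();o,W=wshot("pics/w6.png");T=env.snapshot("top");st()
cv2.imwrite('pics/tw6.png',np.vstack([W,cv2.resize(T[150:260,70:300],(512,210))]))
E
```

```text
t 8.55 rack [   1.7 -282.6   79.9] tooly yaw err 0.0049 z [ 0.038  0.245 -0.969] F [-0.44 -1.01  0.08] gap 0.2 q [ 0.88  0.29 -0.54  1.86 -0.11  1.09  0.26]
t 8.65 rack [   1.7 -282.9   79.9] tooly yaw err 0.0045 z [ 0.038  0.244 -0.969] F [ 0.5   0.17 -0.86] gap 0.5 q [ 0.88  0.29 -0.54  1.86 -0.11  1.09  0.26]
```

View pics/tw6.png

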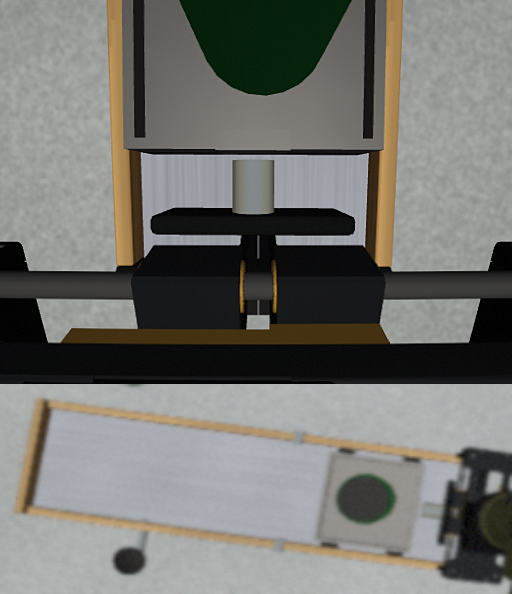

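The trolley stands leaning on the fingers at a run of about 0.376, with the shaker upright. I hold it for two seconds, then ease it down at about 0.04 m/s.

Request:
move_arm(motion=[[0,0,0,0,0,0,1],[0,0,0,0,0,0,1],[0,0,0,0,0,0,1],[0,0,0,0,0,0,1],[0,0,0,0,0,0,1],[0,0,0,0,0,0,1],[0,0,0,0,0,0,1],[0,0,0,0,0,0,1],[0,0,0,0,0,0,1],[0,0,0,0,0,0,1],[0,0,0,0,0,0,1],[0,0,0,0,0,0,1]])

```text
time_s: 10.15
tcp_pos: [507.8, -153.9, 79.8]
tcp_rot: [-0.081, 0.754, 0.645, 0.095]
force: [-0.0, 0.9, -0.1]
finger_gap: 0.3
grip_force: 0.2
```

Request:
move_arm(motion=[[0,0,0,0,0,0,1],[0,0,0,0,0,0,1],[0,0,0,0,0,0,1],[0,0,0,0,0,0,1],[0,0,0,0,0,0,1],[-0.002,0,-0.0005,0,0,0,1],[-0.004,0,-0.001,0,0,0,1],[-0.005,0,-0.0013,0,0,0,1],[-0.005,0,-0.0013,0,0,0,1],[-0.005,0,-0.0013,0,0,0,1],[-0.005,0,-0.0013,0,0,0,1],[-0.005,0,-0.0013,0,0,0,1]])

```text
time_s: 11.65
tcp_pos: [502.9, -185.9, 79.9]
tcp_rot: [-0.081, 0.754, 0.645, 0.095]
force: [-0.1, -1.1, -1.0]
finger_gap: 0.4
grip_force: 0.1
```

Request:
move_arm(motion=[[-0.005,0,-0.0013,0,0,0,1],[-0.005,0,-0.0013,0,0,0,1],[-0.005,0,-0.0013,0,0,0,1],[-0.004,0,-0.001,0,0,0,1],[-0.004,0,-0.001,0,0,0,1],[-0.004,0,-0.001,0,0,0,1],[-0.004,0,-0.001,0,0,0,1],[-0.004,0,-0.001,0,0,0,1],[-0.004,0,-0.001,0,0,0,1],[-0.004,0,-0.001,0,0,0,1],[-0.004,0,-0.001,0,0,0,1],[-0.004,0,-0.001,0,0,0,1]])

```text
time_s: 13.15
tcp_pos: [494.8, -237.7, 79.8]
tcp_rot: [-0.081, 0.754, 0.645, 0.095]
force: [0.2, -0.7, -0.0]
finger_gap: 0.5
grip_force: 0.0
```

```bash
python3 - <<'E'
from h import *
st();o,W=wshot("pics/w7.png");T=env.snapshot("top")
cv2.imwrite('pics/tw7.png',np.vstack([W,cv2.resize(T[150:260,70:300],(512,210))]))
E
```

```text
t 13.15 rack [   2.1 -368.    79.8] tooly yaw err 0.004 z [ 0.038  0.244 -0.969] F [ 0.21 -0.73 -0.04] gap 0.5 q [ 0.96  0.34 -0.48  1.78 -0.09  1.14  0.38]
```

View pics/tw7.png

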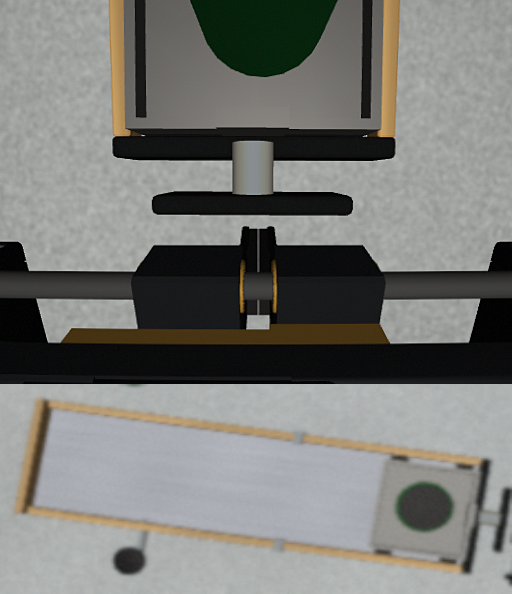

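The trolley is against the end stop, the fingers are clear of the buffer and the shaker is standing. I back away and hand in.

Request:
move_arm(motion=[[-0.025,0,-0.006,0,0,0,1],[-0.025,0,-0.006,0,0,0,1],[-0.02,0,-0.03,0,0,0,1],[0,0,-0.03,0,0,0,1],[0,0,0,0,0,0,1],[0,0,0,0,0,0,1]])

```text
time_s: 14.0
tcp_pos: [480.9, -322.7, 131.4]
tcp_rot: [-0.082, 0.754, 0.645, 0.095]
force: [0.5, 0.5, -0.1]
finger_gap: 0.4
grip_force: 0.0
```

```bash
python3 -c "
from h import *
st();print(env.close_job())"
```

```text
t 14.0 rack [   1.8 -454.1  131.4] tooly yaw err 0.0031 z [ 0.037  0.245 -0.969] F [ 0.5   0.54 -0.06] gap 0.4 q [ 1.04  0.37 -0.44  1.63 -0.07  1.29  0.48]
the job is handed in; nothing more can be done
None
```

The job is handed in at 14 s; no verdict came back. The trolley rolled past the saddles untouched, was caught on its buffer (simulated squash 4–7 mm, not measured) and held over two seconds at a run of about 0.376 m. It was then eased to the end stop with the shaker still standing and the hand well clear.

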